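Reload the bag stapler's magazine

TASK

Reload the bench stapler used for closing bakery bags: load the full-length narrow staple strip into its open-topped channel, lying flat on the channel floor between the spring follower and the nose lip, and then slide the flat cover fully shut over it. The cover is in the way at first: slide it back by pressing down on it, as it has no handle. Leave the short strip, the wide strip and everything else standing where it is.

Things in the scene. Friction and masses are not known exactly. Their poses are not given: they have to be found in the camera images.
- stapler: Grey metal bench stapler magazine fixed to the table. Origin on the table plane under it; +x runs along the channel to the nose, +y to the left of that, z up. Base plate 8 mm thick, x -190 to +110, y +-45 mm. Open-topped channel: floor z 30 mm, 24 mm wide inside. From x +27 to +74 mm its sides are open down to the base plate, so fingers fit beside the strip.
- seat (a point): Where the centre of the loaded full strip's underside belongs: stapler x +50, y 0, z 30 mm (channel floor). Axes as the stapler's. Being longer than the free gap, the strip is first lowered to just over the lip (underside z about 40 mm), pushed lengthwise to -x against the follower until its front end is inside the lip, then lowered to the floor and released.
- lip (a point): Middle of the top of the nose lip's inner face: stapler x +90, y 0, z 38 mm. The lip is 6 mm thick and closes the channel's front; nothing stands above it or in front of it. The cheeks beside the channel here are as low (x +74 to +96, top z 38 mm, outer width 36 mm). The strip's front end bears on it.
- rear_mouth (a point): Stapler x +20, y 0, z 52 mm: mouth of the tall rear cheeks, which guide the strip's rear end (x -17 to +20, top z 52 mm, 24 mm apart, outer width 40 mm; flares reach to x +27 mm). Behind x -17 mm is the housing, 48 mm wide, top z 56 mm, with the cover flush between its side lips.
- follower (a joint): Travel (m) of the follower, a dark steel block 21 mm wide in the channel, z 32 to 50 mm. At 0 (rest) its front face is at stapler x +28 mm, 62 mm from the lip; grows as it is pushed back (to -x), 0.030 at most. The spring pushes it to the nose with 1.8 N at 0 and 4.5 N at 0.018, its value with the full strip loaded.
- cover (a joint): Travel (m) of the flat steel cover, 150 x 36 x 4 mm, top at stapler z 56 mm, sliding along stapler x over the channel. 0: fully open (front edge at stapler x -10 mm); 0.098: fully shut (front edge x +88 mm). No handle; stays where left; about 2 N moves it. Press on it from above with closed fingertips, about 10 N, and drag.
- cover_ribs (a point): Ribbed patch on the cover's top face where to press it, 40 mm behind its front edge, on the centre line; moves with the cover.
- strip_full: The strip to load: steel staple strip, an upside-down U bar 80 long (its x), 20 wide (its y), 18 mm tall, about 60 g; origin at the centre of its underside. Either end may go first.
- strip_short: Part-used steel staple strip, 45 x 20 x 18 mm; origin at the centre of its underside. Not wanted; leave it.
- strip_wide: Steel staple strip of a wider kind, 80 x 29 x 18 mm, too wide for the channel; origin at the centre of its underside. Not wanted; leave it.
- timer: Round twist timer, 68 mm wide and 57 mm tall, among the strips; origin at the centre of its underside. Leave it.
- spice_jar: Spice jar with a lid, 46 mm wide and 106 mm tall; origin at the centre of its underside. Leave it.
- tea_box: Cardboard tea box, 71 x 117 x 64 mm; origin at the centre of its underside. Leave it.
- tin: Food tin, 75 mm wide and 110 mm tall; origin at the centre of its underside. Leave it.
Not all that is in view belongs to the job. What is shaped like the strip_full but blue or green is not meant.

How it is judged:
On the way:
1. the full strip lies in the channel between lip and follower (horizontal distance between strip_full and seat below 0.006 m and z of strip_full in the frame of stapler below 0.033 m and value of joint follower above 0.013 m), for 0.2 s.
At the end, for the whole second after the job is handed in: The full strip lies flat and upright on the channel floor, its centre within 4 mm of its seat, its underside within 3 mm of the floor and its length within 0.08 rad of the channel's, pressed to the nose by the follower (travel 14 to 22 mm), at rest, and the cover is shut to within 5 mm (horizontal distance between strip_full and seat below 0.004 m and z of strip_full in the frame of stapler between 0.027 and 0.033 m and angle between the x axis of strip_full and the x axis of stapler, either way round below 0.08 rad and angle between strip_full's own z axis and vertical below 0.08 rad and value of joint follower between 0.014 and 0.022 m and value of joint cover above 0.093 m and linear speed of strip_full below 0.01 m/s); the robot touches nothing.
It fails at once if the short or the wide strip is moved more than 25 mm (distance of any of strip_short, strip_wide from where it was at the start of the episode above 0.025 m).
It fails at once if the timer is moved more than 25 mm (distance of timer from where it was at the start of the episode above 0.025 m).
It fails at once if the spice jar is moved more than 25 mm or tipped (distance of spice_jar from where it was at the start of the episode above 0.025 m or angle between spice_jar's own z axis and vertical above 0.5 rad).
It fails at once if the tea box is moved more than 25 mm (distance of tea_box from where it was at the start of the episode above 0.025 m).
It fails at once if the tin is moved more than 25 mm or tipped (distance of tin from where it was at the start of the episode above 0.025 m or angle between tin's own z axis and vertical above 0.5 rad).
It also fails if it takes over 64 s, if anything falls off the work surface, if the arm or the gripper's body presses on something with over 40 N, if the wrist force passes 120 N, or if a joint passes its speed limit or range.

ROBOT

A 7-joint arm with a two-finger parallel gripper is mounted at the origin on a cart in front of the work surface, level with it; the furniture and walls round the work are solid. World frame = base frame: x ahead of the robot, y to its left, z up, the work surface at z = 0. Lengths are in m, angles in rad, forces in N, time in s.
With the tool pointing down it reaches from about 0.4 to 0.85 m from the base axis. Payload 10.4 kg.
Tool frame: the origin (TCP) lies between the finger pads; the fingertips stand 17 mm ahead of it and the grasp point (between the pads) lies 2 mm behind it; z points along the fingers, y is the line along which they close (so a half turn about z gives the same grasp; the last joint's range is limited). The gripper opens to 85 mm and grips with 20 to 120 N. Pads are 22 mm wide; open, the fingers measure 114 mm over their backs; the gripper's body (76 mm by 85 mm) begins 54 mm behind the grasp point. The pads swing forward as they close: fully open they stand 13 mm farther back than shut.
Start: joints at [-1.264, 0.332, -0.065, 1.46, 0.022, 1.35, -0.088], TCP at [0.202, 0.591, 0.209] pointing down, gripper open.
Joint ranges: [-2.6, 2.6], [-0.5, 2.12], [-1.47, 1.34], [0.16, 2.42], [-1.27, 4.41], [0.06, 2.06], [-2.6, 2.6]. Speed limits (rad/s): [2.22, 2.22, 2.79, 2.79, 3.14, 3.14, 3.14].

INTERFACE

Orientations are given as a unit quaternion [x, y, z, w].
In Python, from workcell import readout, imaging, manip gives the robot as it stands. The module is installed in compiled form; this text tells all that it offers.
- The arm moves only by the shell command python3 -m crank 'ROWS' [OPENING] [FORCE]. ROWS is JSON, a list of rows, each a list of 4 numbers: the shift along the tool's x, y, z as a fraction of full scale, then the turn about the tool's z as a fraction of full scale. In form: [[x, y, z, yaw], ...]. A call has 1 to 5 rows; each row is the pose to reach, as a shift and turn from the pose commanded when the call began, along the tool's axes at that moment; what a row does not reach only later rows make up. Full scale, the value 1, is 400 mm for a shift and 60 degrees for a turn. A row lasts 1/12 s, in which the tool goes at most 41.7 mm and 7.16 degrees, less where a joint would pass 70% of its speed; a pose out of reach is approached as far as the arm can. A call with a number of a shift or a turn outside -1 to 1 is refused whole. A call with a gripper value outside its range is refused whole. OPENING is the gripper command: -1 is shut, 1 is fully open, values between are in proportion, set as the call begins (- or left out, the last holds). The fingers move at their own pace and stop on an object; FORCE is the grip in N (left out, the last holds). Time passes only in rows, so rows that repeat a pose let the fingers close. It gives the time, the measured TCP pose, the force, the opening and the grip force at its end, in the units of the state.
- readout.get_obs(): the state, without advancing time (a new reading comes with each control period).
- imaging.camera(name): name is "scene" or "top" or "wrist"; returns a dict with "color" (480x640x3 uint8, red, green, blue), "fx", "fy", "cx", "cy" (pixels), "rvec" (rotation vector, rad) and "tvec" (3), from world to camera coordinates, as OpenCV has them. Camera axes: x right, y down, z forward; pixel columns grow to the right and rows downward; lengths in m; the calibration is good to about 2 mm. The wrist camera is an equidistant fisheye: a pixel r from the principal point sees the ray r / f radians off the axis. A picture is of the moment at which its call begins. There is no depth.
- manip.hand_in(): hands the job in; it is judged then, once.
The state is a dict: "clock": time; "joint_pos": joint angles; "joint_velocities": joint speeds; "tau": joint torques, N m; "position": TCP position; "ee_rot": TCP orientation; "ft_force": force on the tool from outside, world axes, zero at the start; "torque": the same for the moment, N m; "grip_width": opening from 0.0 (shut) to 1.0 (fully open); "grasp_force": force on a finger pad.
Only numpy, scipy, OpenCV 4.12 (cv2) and the standard library are available. Lean on these libraries where they do the work, as an engineer would, in place of code of your own. Each camera call takes 0.05 s, during which the arm holds its last target. There are 200 camera calls.

## Working session

There is one attempt and no reset: what is moved stays moved. The work goes in short steps, Python scripts to look and compute and a shell command to move; the robot and the scene stay as the last step left them, time stands still between calls to the robot, and variables do not carry over. Pictures are saved under pics/ and viewed, at most 10 in all, crops included, and the job is handed in when it is done.

```bash
mkdir -p pics; cat > h.py <<'E'
import numpy as np, cv2
from workcell import readout, imaging, manip
from scipy.spatial.transform import Rotation as R
def cam(n):
    c=imaging.camera(n); c['R']=cv2.Rodrigues(np.array(c['rvec'],float))[0]; c['t']=np.array(c['tvec'],float).reshape(3); return c
def ray(c,u,v,fish=False):
    x=(u-c['cx'])/c['fx']; y=(v-c['cy'])/c['fy']
    if fish:
        r=np.hypot(x,y); s=np.sin(r)/max(r,1e-9); d=np.array([x*s,y*s,np.cos(r)])
    else: d=np.array([x,y,1.])
    return -c['R'].T@c['t'], c['R'].T@d
def onz(c,u,v,z,fish=False):
    o,d=ray(c,u,v,fish); return o+d*(z-o[2])/d[2]
def proj(c,p):
    q=c['R']@np.array(p)+c['t']; return q[0]/q[2]*c['fx']+c['cx'], q[1]/q[2]*c['fy']+c['cy']
def save(n,img): cv2.imwrite('pics/'+n+'.png',cv2.cvtColor(img,cv2.COLOR_RGB2BGR))
E
python3 - <<'E'
from h import *
import pickle
for n in ('scene','top'):
    c=cam(n); save(n+'0',c['color']); pickle.dump(c,open(n+'.pkl','wb')); print(n,-c['R'].T@c['t'],c['fx'],c['R'][2])
o=readout.get_obs(); print(o['clock'],o['position'],R.from_quat(o['ee_rot']).as_matrix().round(3),o['ft_force'])
E
```

```text
scene [ 0.18587812 -0.66006771  0.80946376] 490.6445628808111 [ 0.36642893  0.55173222 -0.74921385]
top [ 0.30962172 -0.12160755  1.20121115] 492.580058204679 [ 0.20550797  0.0187824  -0.97847519]
0.1 [0.20228747 0.59096932 0.20850311] [[-0.946  0.324 -0.   ]
 [ 0.324  0.946 -0.001]
 [-0.    -0.001 -1.   ]] [-0.35598037 -0.31390843  0.53903079]
```

View pics/top0.png

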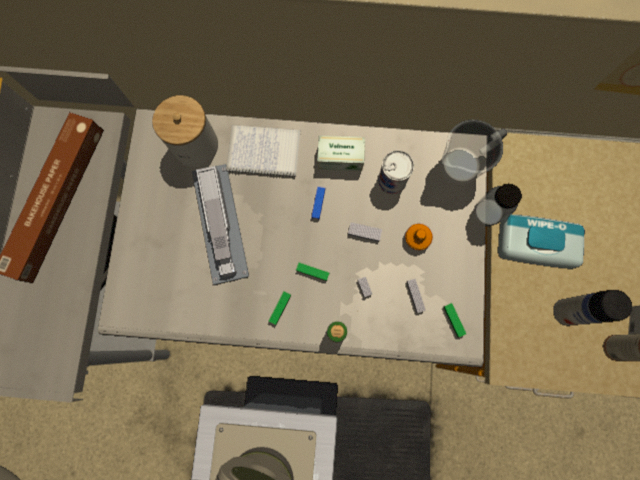

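View pics/scene0.png

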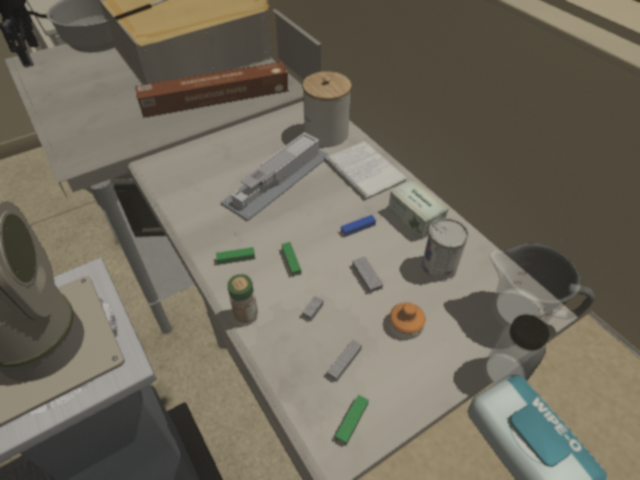

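The top view shows the stapler at about (220,225) with its nose end near (230,272). The grey strips are at (364,233), (416,296) and (364,288, short). The timer is at (419,238), jar at (337,331), tin at (396,170) and tea box at (341,152).

```bash
python3 - <<'E'
from h import *
import pickle
T=pickle.load(open('top.pkl','rb')); S=pickle.load(open('scene.pkl','rb'))
print('tcp px',proj(T,[.202,.591,.209]))
def big(c,x0,y0,w,h,k): return cv2.resize(c['color'][y0:y0+h,x0:x0+w],None,fx=k,fy=k,interpolation=cv2.INTER_CUBIC)
# strips: grey, dark relative to table
def strips(c,box,z):
    x0,y0,w,h=box; im=c['color'][y0:y0+h,x0:x0+w]; 
    big_=cv2.resize(im,None,fx=4,fy=4,interpolation=cv2.INTER_CUBIC)
    hsv=cv2.cvtColor(big_,cv2.COLOR_RGB2HSV)
    print(hsv[h*2,w*2],np.median(hsv.reshape(-1,3),0))
    return big_
a=np.hstack([big(T,190,160,60,130,4),big(T,340,215,100,130,4)]); save('cropT',a)
for n,c,pts in (('T',T,[(364,233),(416,296),(364,288),(390,260)]),('S',S,[(367,273),(345,360),(313,308),(330,290)])):
    hsv=cv2.cvtColor(c['color'],cv2.COLOR_RGB2HSV)
    for u,v in pts: print(n,u,v,hsv[v,u],onz(c,u,v,.018).round(3))
E
```

```text
tcp px (np.float64(-41.56340362079703), np.float64(371.0048630753472))
T 364 233 [ 16  28 171] [ 0.589 -0.191  0.018]
T 416 296 [ 13  28 165] [ 0.444 -0.326  0.018]
T 364 288 [ 16  25 156] [ 0.453 -0.2    0.018]
T 390 260 [ 20  47 180] [ 0.527 -0.259  0.018]
S 367 273 [ 17  17 133] [ 0.592 -0.198  0.018]
S 345 360 [ 17  14 132] [ 0.444 -0.334  0.018]
S 313 308 [ 15  15 132] [ 0.455 -0.21   0.018]
S 330 290 [ 19  30 161] [ 0.505 -0.193  0.018]
```

View pics/cropT.png

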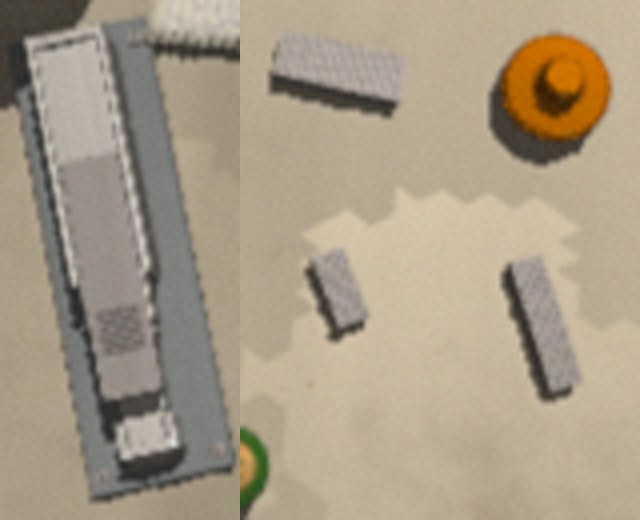

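```bash
python3 - <<'E'
from h import *
import pickle
T=pickle.load(open('top.pkl','rb')); S=pickle.load(open('scene.pkl','rb'))
def cp(u,v,z): return onz(T,190+(u+.5)/4-.5,160+(v+.5)/4-.5,z)
FR,FL,BR=cp(235,465,.008),cp(95,498,.008),cp(150,22,.008)
print(FR,FL,BR,np.linalg.norm(FR-FL),np.linalg.norm(FR-BR))
# line fit of light cover side edges etc: cover front corners & ribs
for n,p in dict(frontL=(103,402),frontR=(162,392),ribs=(121,330)).items(): print(n,cp(*p,.056))
d=BR-FR; th=np.arctan2(-d[1],-d[0]); print('yaw',th)
Rz=R.from_euler('z',th).as_matrix()
print('org',FR-Rz@[.11,.045,.008],FL-Rz@[.11,-.045,.008],BR-Rz@[-.19,.045,.008])
# strip: top-face + body blob in both views via threshold dark vs table
for n,p in dict(full=[(512,262),(545,256),(580,384),(548,396)],wide=[(285,33),(407,55),(395,103),(270,75)],).items():
    P=[onz(T,340+(u-240+.5)/4-.5,215+(v+.5)/4-.5,.018) for u,v in p]; print(n,np.mean(P,0).round(4),[np.linalg.norm(P[i]-P[(i+1)%4]).round(4) for i in range(4)],P[0][:2],P[3][:2], 'yaw',np.arctan2(*(P[1]+P[0]-P[2]-P[3])[[1,0]]))
for n,p,z in (('jar',(337,331),.106),('timer',(419,236),.057),('tin',(397,165),.11)): print(n,onz(T,*p,z))
E
```

```text
[0.46056743 0.08255081 0.008     ] [0.43339007 0.16508607 0.008     ] [0.74000133 0.16985581 0.008     ] 0.0868946405662209 0.2927549603525862
frontL [0.48521533 0.15625702 0.056     ]
frontR [0.49405331 0.12231327 0.056     ]
ribs [0.5291767 0.1512128 0.056    ]
yaw -2.8387667430855785
org [5.52142324e-01 1.58307255e-01 8.67361738e-18] [5.51804646e-01 1.54937737e-01 8.67361738e-18] [5.45226951e-01 1.56146648e-01 8.67361738e-18]
full [ 0.4453 -0.3259  0.018 ] [np.float64(0.0204), np.float64(0.0788), np.float64(0.0206), np.float64(0.0824)] [ 0.48101602 -0.30370036] [ 0.4026279  -0.32900045] yaw 0.3127182243767751
wide [ 0.5933 -0.1916  0.018 ] [np.float64(0.0764), np.float64(0.0314), np.float64(0.0786), np.float64(0.0283)] [ 0.61174131 -0.15675026] [ 0.58438444 -0.14948683] yaw -0.21610648816381925
jar [ 0.34349696 -0.14165386  0.106     ]
timer [ 0.58313476 -0.3194665   0.057     ]
tin [ 0.73644292 -0.25142514  0.11      ]
```

```bash
python3 -m crank '[[-0.1,-0.07,0,-0.118],[-0.19,-0.13,0,-0.236],[-0.27,-0.19,0,-0.354],[-0.36,-0.25,0,-0.472],[-0.412,-0.283,0,-0.59]]' -1; cat >> h.py <<'E'
def go(p,yaw=None):
    "world target -> shift fractions and turn in tool axes"
    o=readout.get_obs(); M=R.from_quat(o['ee_rot']).as_matrix(); s=M.T@(np.array(p)-o['position'])/.4
    y=np.arctan2(M[1,0],M[0,0]); r=[round(float(v),4) for v in s]
    if yaw is not None: r.append(round(float(-((yaw-y+np.pi/2)%np.pi-np.pi/2)/np.radians(60)),4))
    print('t',round(o['clock'],2),'pos',np.round(o['position'],4),'yaw',round(float(y),4),'F',np.round(o['ft_force'],1),'w',round(o['grip_width'],3),'gf',round(o['grasp_force'],1),'| move',r)
E
python3 -c "
from h import *
go([.52,.15,.2],-2.839)"
```

```text
clock: 0.52
position: [0.3218, 0.4299, 0.209]
ee_rot: [-0.139, 0.99, -0.0, -0.0]
ft_force: [1.5, -0.1, -0.0]
grip_width: 0.299
grasp_force: 0.0
t 0.52 pos [0.3218 0.4299 0.209 ] yaw -2.8632 F [ 1.5 -0.1 -0. ] w 0.299 gf 0.0 | move [-0.2842, -0.809, 0.0227, -0.0231]
```

```bash
python3 -m crank '[[-0.033,-0.094,0,-0.02],[-0.066,-0.188,0,-0.02],[-0.099,-0.282,0,-0.02],[-0.132,-0.376,0,-0.02],[-0.165,-0.47,0,-0.02]]' >/dev/null; python3 -m crank '[[-0.033,-0.094,0,0],[-0.066,-0.188,0,0],[-0.099,-0.28,0,0],[-0.115,-0.33,0,0],[-0.119,-0.339,0,0]]' >/dev/null;python3 -m crank '[[0,0,0,0],[0,0,0,0]]' >/dev/null
python3 -c "
from h import *
go([.52,.15,.2],-2.839)
c=cam('wrist'); save('w1',c['color']); import pickle; pickle.dump(c,open('w1.pkl','wb')); print(-c['R'].T@c['t'],c['R'],c['fx'],c['cx'],c['cy'])"
```

```text
t 1.52 pos [0.5192 0.1541 0.2089] yaw -2.8465 F [-0.3  0.5  0.1] w -0.001 gf 0.0 | move [0.0011, -0.0103, 0.0222, -0.0071]
[0.45441102 0.13318586 0.37420863] [[-2.90124903e-01  9.56988788e-01  1.62774147e-05]
 [ 9.21756633e-01  2.79439196e-01  2.68846508e-01]
 [ 2.57278546e-01  7.80140709e-02 -9.63183033e-01]] 371.64829954431775 322.3748006408648 238.9057227781759
```

View pics/w1.png

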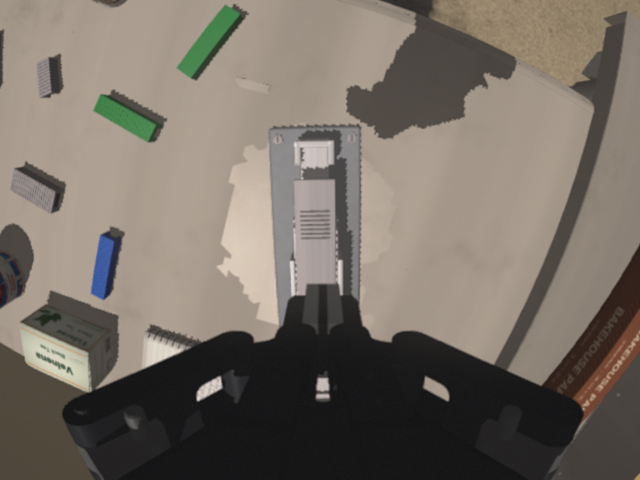

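The wrist view shows the base plate's front corners at about (270,128) and (360,126). The cover's front edge is at row 180 (columns 295–336), the ribs are at (315,224), and the nose block spans rows 140–166.

```bash
cat > st.py <<'E'
from h import *
def stapler(c,rows=(150,270)):
    im=c['color'].astype(int); m=((im[:,:,2]-im[:,:,0])>4).astype(np.uint8)
    n,l,s,_=cv2.connectedComponentsWithStats(m[100:290,230:400]); m2=np.zeros_like(m); k=1+np.argmax(s[1:,4]); m2[100:290,230:400]=(l==k)
    L,Rr=[],[]
    for v in range(*rows,2):
        xs=np.where(m2[v])[0]
        if len(xs): L.append(onz(c,xs[0]-.5,v,.008,1)); Rr.append(onz(c,xs[-1]+.5,v,.008,1))
    F=[]
    for u in range(282,350,2):
        ys=np.where(m2[:,u])[0]
        if len(ys): F.append(onz(c,u,ys[0]-.5,.008,1))
    def fit(P):
        P=np.array(P)[:,:2]; v=cv2.fitLine(P.astype(np.float32),cv2.DIST_HUBER,0,.001,.001).ravel(); d=v[:2]*np.sign(-v[0]); return d,v[2:]
    (d1,p1),(d2,p2)=fit(L),fit(Rr)
    d=(d1+d2);d/=np.linalg.norm(d); n=np.array([-d[1],d[0]])
    f=np.median(np.array(F)[:,:2]@d); y1,y2=np.mean(np.array(L)[:,:2]@n),np.mean(np.array(Rr)[:,:2]@n)
    a=np.arctan2(d[1],d[0]); O=d*(f-.11)+n*(y1+y2)/2
    print('yaws',[np.arctan2(q[1],q[0]).round(4) for q in (d1,d2)],'width',abs(y1-y2).round(4),'org',O.round(4),'yaw',a.round(4)); return O,a
E
python3 - <<'E'
from st import *
import pickle
c=pickle.load(open('w1.pkl','rb')); O,a=stapler(c)
d=np.array([np.cos(a),np.sin(a)]); n=np.array([-d[1],d[0]])
for k,(u,v,z) in dict(front=(315,180,.056),covL=(295,200,.056),covR=(336,200,.056),rib=(315,224,.056),lipfront=(314,141,.038),lipL=(295,150,.038),lipR=(333,150,.038),hsL=(291,275,.056),hsR=(342,275,.056)).items():
    p=onz(c,u,v,z,1)[:2]-O; print(k,(p@d).round(4),(p@n).round(4))
E
```

```text
Traceback (most recent call last):
  File "st.py", line 4, in stapler
    n,l,s,_=cv2.connectedComponentsWithStats(m[100:290,230:400]); m2=np.zeros_like(m); k=1+np.argmax(s[1:,4]); m2[100:290,230:400]=(l==k)
                                                                                           ~~~~~~~~~^^^^^^^^^
ValueError: attempt to get argmax of an empty sequence
```

```bash
python3 - <<'E'
from h import *
import pickle
c=pickle.load(open('w1.pkl','rb')); im=c['color']
for v in (150,200,240): print(v,[(u,*map(int,im[v,u])) for u in (250,262,268,272,280,288,300,315,330,342,350,356,364,375)])
E
sed -i 's/((im\[:,:,2\]-im\[:,:,0\])>4)/((im[:,:,0]-im[:,:,2])<9)/' st.py
cat > m1.py <<'E'
from st import *
import pickle
c=pickle.load(open('w1.pkl','rb')); O,a=stapler(c)
d=np.array([np.cos(a),np.sin(a)]); n=np.array([-d[1],d[0]])
for k,(u,v,z) in dict(front=(315,180,.056),covL=(295,200,.056),covR=(336,200,.056),rib=(315,224,.056),lipfront=(314,141,.038),lipL=(295,150,.038),lipR=(333,150,.038),hsL=(291,275,.056),hsR=(342,275,.056)).items():
    p=onz(c,u,v,z,1)[:2]-O; print(k,(p@d).round(4),(p@n).round(4))
E
python3 m1.py
```

```text
150 [(250, 188, 174, 159), (262, 185, 171, 156), (268, 182, 167, 154), (272, 140, 138, 138), (280, 141, 138, 139), (288, 142, 140, 141), (300, 129, 123, 120), (315, 204, 194, 191), (330, 196, 186, 183), (342, 137, 135, 135), (350, 137, 135, 135), (356, 138, 135, 135), (364, 166, 153, 140), (375, 170, 156, 143)]
200 [(250, 209, 193, 177), (262, 204, 189, 172), (268, 204, 189, 172), (272, 141, 136, 134), (280, 143, 141, 141), (288, 141, 138, 138), (300, 178, 167, 164), (315, 170, 158, 156), (330, 168, 157, 154), (342, 73, 71, 70), (350, 135, 133, 134), (356, 133, 131, 131), (364, 187, 172, 158), (375, 182, 168, 154)]
240 [(250, 215, 200, 182), (262, 212, 196, 179), (268, 210, 194, 178), (272, 205, 189, 173), (280, 143, 141, 140), (288, 142, 140, 140), (300, 177, 166, 163), (315, 167, 157, 154), (330, 168, 157, 154), (342, 73, 70, 69), (350, 76, 73, 72), (356, 131, 129, 129), (364, 185, 171, 155), (375, 185, 171, 155)]
yaws [np.float32(-2.8262), np.float32(-2.8292)] width 0.0879 org [0.5502 0.1559] yaw -2.8277
front 0.062 -0.001
covL 0.0449 0.0168
covR 0.0441 -0.0188
rib 0.0231 -0.0
lipfront 0.0954 -0.0005
lipL 0.0877 0.0168
lipR 0.0869 -0.0173
hsL -0.0245 0.0232
hsR -0.0254 -0.0236
```

```bash
cat >> h.py <<'E'
SO=np.array([.5502,.1559]); SY=-2.828
def st(x,y,z):
    d=np.array([np.cos(SY),np.sin(SY)]); n=np.array([-d[1],d[0]]); return [*(SO+d*x+n*(y-.0005)),z]
def inst(p):
    d=np.array([np.cos(SY),np.sin(SY)]); n=np.array([-d[1],d[0]]); q=np.array(p)[:2]-SO; return (q@d).round(4),(q@n+.0005).round(4)
E
python3 -c "
from h import *
go(st(.022,0,.080),SY)"
```

```text
t 1.57 pos [0.519  0.1546 0.2089] yaw -2.8453 F [-0.3 -0.3  0.1] w -0.001 gf 0.0 | move [-0.0207, -0.0197, 0.3223, -0.0165]
```

```bash
python3 -m crank '[[-0.0207,-0.0197,0.09,-0.0165],[-0.0207,-0.0197,0.18,-0.0165],[-0.0207,-0.0197,0.27,-0.0165],[-0.0207,-0.0197,0.322,-0.0165],[-0.0207,-0.0197,0.322,-0.0165]]' >/dev/null; python3 -m crank '[[0,0,0,0],[0,0,0,0]]' >/dev/null
python3 -c "
from h import *
go(st(.022,0,.073),SY)"
python3 -m crank '[[0,0,0.016,0],[0,0,0.018,0],[0,0,0.018,0]]'
python3 -m crank '[[0,0,0.003,0],[0,0,0.003,0]]'
```

```text
t 2.15 pos [0.5308 0.1492 0.0822] yaw -2.8286 F [ 0.6 -0.5  0.2] w 0.004 gf 0.0 | move [0.0037, 0.0022, 0.023, -0.0006]
clock: 2.4
position: [0.5303, 0.1482, 0.0737]
ee_rot: [-0.155, 0.988, 0.0, 0.0]
ft_force: [0.6, -0.4, 0.5]
grip_width: 0.0
grasp_force: 0.0
clock: 2.57
position: [0.5302, 0.148, 0.0722]
ee_rot: [-0.155, 0.988, 0.0, 0.0]
ft_force: [-0.4, 0.5, 0.6]
grip_width: 0.002
grasp_force: 0.0
```

```bash
for i in 1; do python3 -m crank '[[0,0.002,0.003,0],[0,0.002,0.003,0],[0,0.002,0.003,0]]' | egrep 'pos|ft'; python3 -m crank '[[0,0,0.003,0],[0,0,0.003,0],[0,0,0.003,0]]'| egrep 'pos|ft'; done
```

```text
position: [0.5298, 0.1488, 0.0708]
ft_force: [0.1, -0.3, -0.0]
position: [0.5297, 0.1487, 0.0695]
ft_force: [0.4, 0.9, -0.1]
```

```bash
python3 -m crank '[[0,0,0.003,0],[0,0,0.003,0],[0,0,0.003,0]]' | egrep 'pos|ft'; python3 -m crank '[[0,0,0.003,0],[0,0,0.003,0],[0,0,0.003,0]]'| egrep 'pos|ft'; python3 -c "
from h import *
c=cam('wrist');save('w2',c['color'][100:420,200:440])"
```

```text
position: [0.5298, 0.1487, 0.0683]
ft_force: [-0.4, 0.3, 0.4]
position: [0.5298, 0.1487, 0.0671]
ft_force: [0.2, 0.3, 0.6]
```

View pics/w2.png

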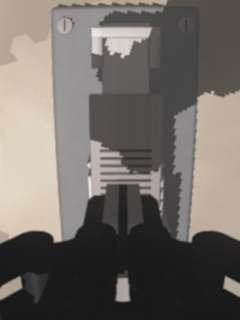

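The crop shows the fingertips at about (123,187), at the rear of the ribs (rows 150–195), with no contact yet, so I'll keep lowering.

```bash
python3 -m crank '[[0.01,0,0.003,0],[0.01,0,0.003,0],[0.01,0,0.003,0]]' | egrep 'pos|ft'; python3 -m crank '[[0,0,0.003,0],[0,0,0.003,0],[0,0,0.003,0]]'| egrep 'pos|ft'; python3 -m crank '[[0,0,0.003,0],[0,0,0.003,0],[0,0,0.003,0]]'| egrep 'pos|ft'
```

```text
position: [0.5257, 0.1474, 0.0659]
ft_force: [0.4, 0.5, 0.4]
position: [0.526, 0.1475, 0.0648]
ft_force: [-1.2, -0.9, 0.2]
position: [0.526, 0.1475, 0.0635]
ft_force: [-1.4, 0.4, 0.2]
```

```bash
for k in 1; do python3 -m crank '[[0,0,0.003,0],[0,0,0.003,0],[0,0,0.003,0]]' | egrep 'pos|ft'; python3 -m crank '[[0,0,0.003,0],[0,0,0.003,0],[0,0,0.003,0]]'| egrep 'pos|ft'; python3 -m crank '[[0,0,0.003,0],[0,0,0.003,0],[0,0,0.003,0]]'| egrep 'pos|ft';  done; python3 -c "
from h import *
c=cam('scene');save('s2',cv2.resize(c['color'][90:240,170:370],None,fx=4,fy=4,interpolation=cv2.INTER_CUBIC))"
```

```text
position: [0.526, 0.1475, 0.0623]
ft_force: [-0.3, 1.1, -0.4]
position: [0.526, 0.1475, 0.0611]
ft_force: [-0.2, -0.7, -0.5]
position: [0.526, 0.1475, 0.0599]
ft_force: [-0.0, -0.3, -0.5]
```

View pics/s2.png

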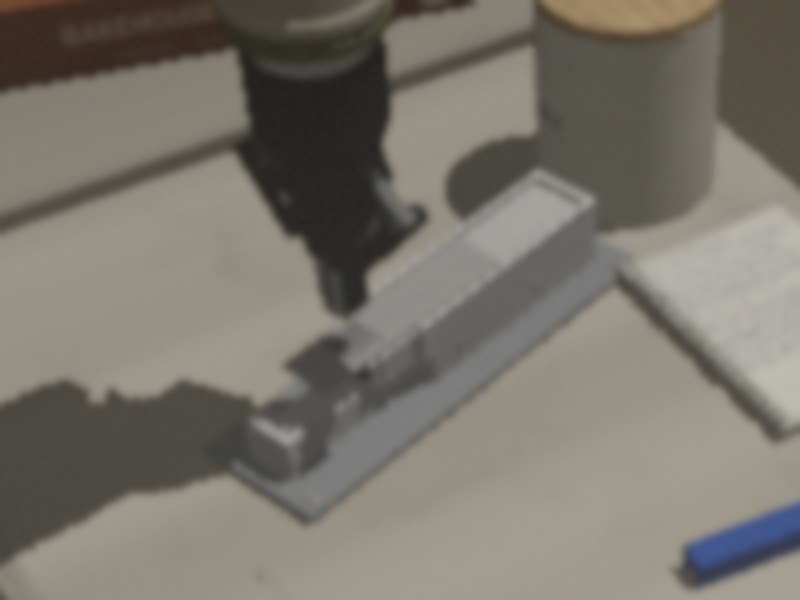

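The scene crop shows the fingertips at crop (343,312), about px (255.5,167.5), still above the cover. I'll check the tip height along that pixel.

```bash
python3 - <<'E'
from h import *
import pickle
S=pickle.load(open('scene.pkl','rb'));T=pickle.load(open('top.pkl','rb'))
for z in (.04,.056,.07,.08): print(z,proj(S,[.526,.1475,z]))
for k in ((.096,0,.038),(.062,0,.056),(.11,.045,.008),(.11,-.045,.008),(-.19,.045,.008)): print(k,proj(S,st(*k)),proj(T,st(*k)))
E
```

```text
0.04 (np.float64(257.2067803958388), np.float64(180.64916225062032))
0.056 (np.float64(256.5157096621094), np.float64(175.4484834897068))
0.07 (np.float64(255.8989331990366), np.float64(170.80690905285604))
0.08 (np.float64(255.45128486213818), np.float64(167.43811468139975))
(0.096, 0, 0.038) (np.float64(235.21555946089518), np.float64(197.24312581730607)) (np.float64(227.89063523088498), np.float64(273.3534040885048))
(0.062, 0, 0.056) (np.float64(244.97551475827012), np.float64(183.47528621940967)) (np.float64(223.68636961841662), np.float64(258.3478891468788))
(0.11, 0.045, 0.008) (np.float64(246.48686382183945), np.float64(218.92832722718418)) (np.float64(249.50061319349845), np.float64(276.4906105779474))
(0.11, -0.045, 0.008) (np.float64(219.06067768403744), np.float64(201.35607933896142)) (np.float64(213.2090475178805), np.float64(284.8791502336219))
(-0.19, 0.045, 0.008) (np.float64(329.3516661042541), np.float64(153.78007959404374)) (np.float64(226.45076778967865), np.float64(163.33941024771565))
```

```bash
python3 - <<'E'
from h import *
import pickle
c=pickle.load(open('w1.pkl','rb'))
def pf(p):
    q=c['R']@np.array(p)+c['t']; r=np.hypot(q[0],q[1]); th=np.arctan2(r,q[2]); return (c['cx']+c['fx']*th*q[0]/r, c['cy']+c['fy']*th*q[1]/r)
for z in (.0,.017,-.013,-.03): print(z,pf([.519,.1546,.2089-z]))
E
python3 -m crank '[[0,0,0.005,0],[0,0,0.005,0],[0,0,0.005,0]]' | egrep 'pos|ft'; python3 -m crank '[[0,0,0.005,0],[0,0,0.005,0],[0,0,0.005,0]]'| egrep 'pos|ft'; python3 -m crank '[[0,0,0.005,0],[0,0,0.005,0],[0,0,0.005,0]]'| egrep 'pos|ft'
```

```text
0.0 (np.float64(326.02472810445283), np.float64(282.826179329007))
0.017 (np.float64(325.7235377842306), np.float64(270.4687907200085))
-0.013 (np.float64(326.2917817374354), np.float64(293.848995346103))
-0.03 (np.float64(326.7010730524526), np.float64(310.8661968204076))
position: [0.5259, 0.1475, 0.0579]
ft_force: [0.4, 0.6, 0.8]
position: [0.5259, 0.1475, 0.0559]
ft_force: [-0.2, -0.3, 0.1]
position: [0.5259, 0.1474, 0.0539]
ft_force: [1.0, 0.3, -0.1]
```

```bash
python3 -m crank '[[0,0,0.005,0],[0,0,0.005,0],[0,0,0.005,0]]' | egrep 'pos|ft'; python3 -m crank '[[0,0,0.005,0],[0,0,0.005,0],[0,0,0.005,0]]'| egrep 'pos|ft'; python3 -m crank '[[0,0,0.005,0],[0,0,0.005,0],[0,0,0.005,0]]'| egrep 'pos|ft'; python3 - <<'E'
from h import *
c=cam('wrist'); t=cam('top')
a=c['color'][100:400,200:440]; b=cv2.resize(t['color'][200:300,180:260],None,fx=3,fy=3,interpolation=cv2.INTER_CUBIC)
s=cam('scene'); d=cv2.resize(s['color'][130:230,210:310],None,fx=3,fy=3,interpolation=cv2.INTER_CUBIC)
save('w3',np.hstack([a,b,d])); go(st(.02,0,.05),SY)
E
```

```text
position: [0.5259, 0.1475, 0.0519]
ft_force: [0.1, -0.1, 0.1]
position: [0.5259, 0.1475, 0.0499]
ft_force: [-0.1, -0.1, 0.8]
position: [0.5259, 0.1475, 0.0479]
ft_force: [0.3, -1.2, -0.1]
t 6.82 pos [0.5261 0.1475 0.0481] yaw -2.8299 F [ 0.7 -0.5 -0.3] w 0.002 gf 0.0 | move [-0.0139, 0.0026, -0.0048, -0.0019]
```

View pics/w3.png

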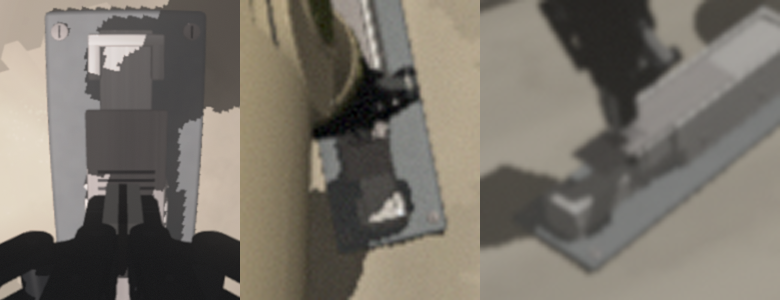

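The wrist crop shows the closed tips at about crop (123,184), px (323,284), in line with the ribs. The scene crop shows the tip bottom near px (254,170). I'll triangulate the tip numerically.

```bash
python3 - <<'E'
from h import *
c=cam('wrist'); s=cam('scene')
g=cv2.cvtColor(s['color'],cv2.COLOR_RGB2GRAY); print(g[150:184:1,244:266:2])
w=cv2.cvtColor(c['color'],cv2.COLOR_RGB2GRAY); print(w[270:300:2,308:340:2])
for z in (.04,.056,.07): p=onz(c,323,284,z,1); print(z,p,inst(p))
o1,d1=ray(c,323,284,1)
for v in (166,170,174,178):
    o2,d2=ray(s,254.5,v); A=np.c_[d1,-d2]; k=np.linalg.lstsq(A,o2-o1,rcond=None)[0]; print(v,o1+d1*k[0],o2+d2*k[1])
E
```

```text
[[ 41  41  38  40  41  40  40  39  39  50  74]
 [ 44  42  42  42  40  40  39  40  39  51  74]
 [ 62  49  39  41  40  40  41  41  41  48  61]
 [ 98  67  42  40  41  40  40  41  43  47  49]
 [127  89  44  40  42  41  40  42  44  43  43]
 [140 106  48  41  41  40  40  41  43  42  40]
 [144 119  56  41  41  40  40  40  43  41  41]
 [144 130  71  43  41  41  42  41  41  41  42]
 [145 138  96  52  45  41  42  41  41  41  48]
 [144 143 119  63  47  41  40  41  41  45  73]
 [144 145 130  72  50  43  41  43  41  60 108]
 [144 146 134  77  53  46  43  43  43  87 136]
 [146 147 137  80  56  56  45  40  45 108 145]
 [147 148 138  82  58  61  47  42  47 112 140]
 [148 150 142  88  58  65  48  43  46 102 136]
 [149 151 146  98  59  66  50  42  44  96 137]
 [151 151 150 108  61  66  51  41  44  93 137]
 [152 153 152 119  64  66  52  41  42  91 137]
 [152 153 152 128  69  66  54  43  46  94 137]
 [153 153 154 137  75  63  55  43  56 107 138]
 [154 153 153 142  85  65  57  46  72 121 138]
 [153 154 152 143  97  67  60  55  89 127 138]
 [152 153 150 138 100  73  62  71 101 124 135]
 [151 151 144 121  
[... 1344 characters left out ...]
  70  70  70  70  71  71]
 [ 72  71  72  71  71  57  35  33  34  43  70  70  71  70  70  71]
 [ 71  71  71  71  71  58  34  35  33  42  71  70  69  70  70  70]]
0.04 [0.53000617 0.14788793 0.04      ] (np.float64(0.0217), np.float64(0.0019))
0.056 [0.52367362 0.14582993 0.056     ] (np.float64(0.0283), np.float64(0.0019))
0.07 [0.51813264 0.14402917 0.07      ] (np.float64(0.0342), np.float64(0.0019))
166 [0.51144565 0.14185598 0.08689555] [0.52149254 0.14113062 0.09077864]
170 [0.51574919 0.14325458 0.07602211] [0.5209415  0.14292077 0.0780342 ]
174 [0.52009665 0.14466745 0.06503768] [0.52034217 0.14465365 0.06513308]
178 [0.52448671 0.14609417 0.05394562] [0.51969232 0.14632445 0.0520777 ]
```

```bash
python3 -m crank '[[0,0,0.005,0],[0,0,0.005,0],[0,0,0.005,0]]' | egrep 'pos|ft'; python3 -m crank '[[0,0,0.005,0],[0,0,0.005,0],[0,0,0.005,0]]'| egrep 'pos|ft'; python3 -m crank '[[0,0,0.004,0],[0,0,0.004,0],[0,0,0.004,0]]'| egrep 'pos|ft'
```

```text
position: [0.5259, 0.1475, 0.0458]
ft_force: [-0.4, 1.0, -0.6]
position: [0.5259, 0.1475, 0.0438]
ft_force: [0.7, 0.2, 0.1]
position: [0.526, 0.1475, 0.0423]
ft_force: [0.1, -1.0, 0.3]
```

```bash
python3 -m crank '[[0,0,0.004,0],[0,0,0.004,0],[0,0,0.004,0]]' | egrep 'pos|ft'; python3 -m crank '[[0,0,0.004,0],[0,0,0.004,0],[0,0,0.004,0]]'| egrep 'pos|ft'; python3 -m crank '[[0,0,0.004,0],[0,0,0.004,0],[0,0,0.004,0]]'| egrep 'pos|ft'; python3 - <<'E'
from h import *
s=cam('scene'); c=cam('wrist')
g=cv2.cvtColor(s['color'],cv2.COLOR_RGB2GRAY); print(g[166:184:1,246:264:2])
w=cv2.cvtColor(c['color'],cv2.COLOR_RGB2GRAY); print(w[225:300:3,300:346:5])
E
```

```text
position: [0.526, 0.1475, 0.0407]
ft_force: [-0.4, -0.4, -0.2]
position: [0.526, 0.1475, 0.0391]
ft_force: [-0.4, -0.7, 0.8]
position: [0.526, 0.1475, 0.0375]
ft_force: [-0.5, -0.6, -0.1]
[[152 150 104  59  60  47  42  43  78]
 [153 151 108  60  63  51  43  44  86]
 [154 152 112  62  65  52  43  42  87]
 [153 152 118  63  65  55  42  43  85]
 [153 152 128  68  64  56  41  43  82]
 [153 152 135  77  65  59  44  43  78]
 [152 150 133  81  64  60  44  44  81]
 [151 144 119  75  64  60  44  51  93]
 [147 132  95  69  62  63  48  64 109]
 [137 111  76  62  61  65  52  78 119]
 [116  87  69  62  60  65  59  85 126]
 [ 93  73  69  65  61  65  63  92 131]
 [ 77  69  69  68  63  63  66  97 132]
 [ 71  68  68  69  68  65  67  92 125]
 [ 70  69  70  69  69  67  68  82 118]
 [ 69  71  69  70  70  69  69  71 105]
 [ 70  70  70  70  71  69  67  60  85]
 [ 71  70  70  70  70  71  64  54  71]]
[[ 85  83  81  81  79  78  78  78  79  80]
 [ 84  83  81  81  79  78  78  78  78  79]
 [ 84  83  82  80  79  79  78  78  78  80]
 [ 84  82  82  80  79  78  78  78  78  79]
 [ 82  83  80  81  78  78  77  77  78
[... 166 characters left out ...]
77  78  78]
 [ 82  82  80  79  78  78  76  78  78  78]
 [ 82  82  81  79  78  78  77  78  77  79]
 [ 82  82  80  79  77  78  76  77  77  79]
 [ 82  81  79  79  76  77  77  78  78  78]
 [ 81  81  80  79  76  78  77  77  78  78]
 [ 81  81  79  79  77  76  77  78  78  78]
 [ 82  81  80  78  77  77  76  79  77  78]
 [ 81  80  80  78  77  76  76  77  77  79]
 [ 80  80  79  78  76  77  77  77  78  78]
 [ 58  57  56  55  53  53  53  52  53  53]
 [ 69  67  66  66  62  62  64  65  66  66]
 [ 81  79  74  72  37  36  72  72  77  79]
 [ 53  60  73  71  36  35  71  71  56  51]
 [160  74  73  72  36  36  71  71  71  70]
 [131  75  73  71  34  33  72  71  73  74]
 [ 38  62  71  71  35  32  71  71  59  35]]
```

```bash
python3 -m crank '[[-0.01,0,0.003,0],[-0.01,0,0.003,0],[-0.01,0,0.003,0]]' | egrep 'pos|ft'; python3 -m crank '[[0,0,0.003,0],[0,0,0.003,0],[0,0,0.003,0]]'| egrep 'pos|ft'; python3 -m crank '[[0,0,0.003,0],[0,0,0.003,0],[0,0,0.003,0]]'| egrep 'pos|ft'; python3 -m crank '[[0,0,0.003,0],[0,0,0.003,0],[0,0,0.003,0]]'| egrep 'pos|ft'
```

```text
position: [0.53, 0.1488, 0.0363]
ft_force: [-0.2, -0.3, -0.2]
position: [0.5297, 0.1487, 0.0351]
ft_force: [-1.1, -0.4, -0.1]
position: [0.5299, 0.1488, 0.0341]
ft_force: [-0.3, -0.8, 1.9]
position: [0.5309, 0.1491, 0.034]
ft_force: [0.0, -0.7, 9.8]
```

```bash
python3 -m crank '[[-0.01,0,0.001,0],[-0.02,0,0.001,0],[-0.03,0,0.001,0],[-0.04,0,0.001,0],[-0.05,0,0.001,0]]' | egrep 'pos|ft'; python3 -m crank '[[-0.015,0,0,0],[-0.03,0,0,0],[-0.045,0,0,0],[-0.06,0,0,0],[-0.06,0,0,0]]'| egrep 'pos|ft'
```

```text
position: [0.5502, 0.1553, 0.034]
ft_force: [-2.9, -0.8, 12.3]
position: [0.5739, 0.1629, 0.034]
ft_force: [1.8, 1.1, 9.6]
```

```bash
python3 -m crank '[[-0.015,0,0.001,0],[-0.03,0,0.001,0],[-0.045,0,0.001,0],[-0.06,0,0.001,0],[-0.07,0,0.001,0]]'| egrep 'pos|ft';python3 -m crank '[[-0.008,0,0,0],[-0.016,0,0,0],[-0.02,0,0,0],[-0.02,0,0,0]]'| egrep 'pos|ft'; python3 -m crank '[[0,0,-0.02,0],[0,0,-0.1,0],[0,0,-0.2,0],[0,0,-0.3,0],[0,0,-0.35,0]]'| egrep 'pos|ft'
python3 - <<'E'
from h import *
c=cam('wrist'); save('w4',c['color']); import pickle; pickle.dump(c,open('w4.pkl','wb'));
p=[.4453,-.3259,.17]; go(p,-2.83)
E
```

```text
position: [0.5999, 0.1714, 0.0339]
ft_force: [-12.5, -3.0, 18.1]
position: [0.6057, 0.1731, 0.0338]
ft_force: [-10.3, -3.0, 20.0]
position: [0.6076, 0.1735, 0.1773]
ft_force: [1.8, -0.6, 1.1]
t 11.57 pos [0.6088 0.1739 0.18  ] yaw -2.8303 F [1.7 0.4 2.6] w -0.0 gf 0.0 | move [0.7721, -1.0643, 0.0169, -0.0002]
```

View pics/w4.png

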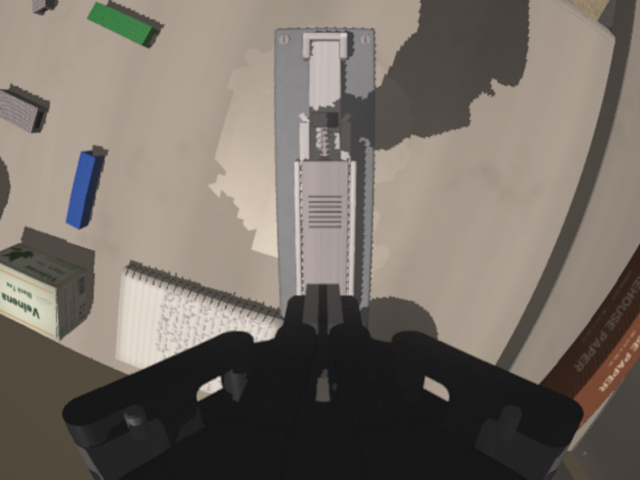

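The cover is fully back, with its front edge at row 160. The follower is at (325,120), the spring behind it, and the lip at (325,38). Next I go over the full strip.

```bash
python3 -m crank '[[0.06,-0.083,0,0],[0.12,-0.166,0,0],[0.18,-0.249,0,0],[0.24,-0.332,0,0],[0.3,-0.415,0,0]]' 0.18 60|egrep pos; python3 -m crank '[[0.06,-0.083,0,0],[0.12,-0.166,0,0],[0.18,-0.249,0,0],[0.24,-0.332,0,0],[0.3,-0.415,0,0]]'|egrep pos;  python3 -m crank '[[0.06,-0.083,0,0],[0.12,-0.166,0,0],[0.16,-0.22,0,0],[0.172,-0.234,0,0],[0.172,-0.234,0,0]]'|egrep pos; python3 -m crank '[[0,0,0,0],[0,0,0,0]]'|egrep pos
python3 - <<'E'
from h import *
c=cam('wrist'); save('w5',c['color']); import pickle; pickle.dump(c,open('w5.pkl','wb'));
print(-c['R'].T@c['t'])
go([.4453,-.3259,.17],-2.83)
E
```

```text
position: [0.5416, -0.0232, 0.1719]
position: [0.4783, -0.218, 0.1721]
position: [0.441, -0.3288, 0.1718]
position: [0.4435, -0.3247, 0.1718]
[ 0.37890212 -0.34694514  0.33701444]
t 13.03 pos [ 0.4436 -0.3247  0.1718] yaw -2.8272 F [-0.6 -0.3 -0.3] w 0.588 gf 0.0 | move [-0.0031, -0.0042, 0.0045, 0.0027]
```

View pics/w5.png

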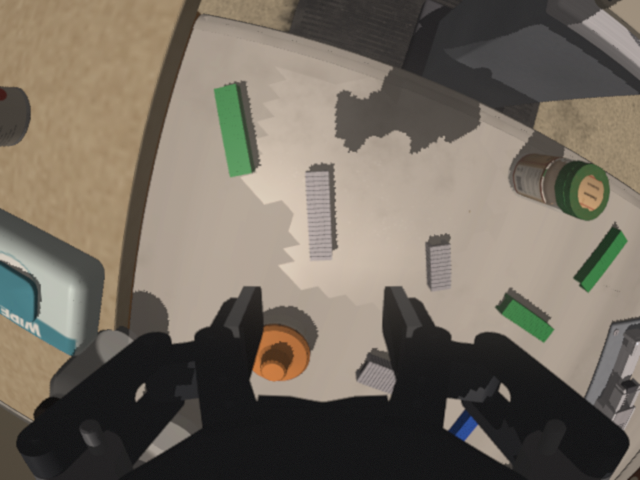

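The strip is at about (319,213), spanning rows 168–260. The open fingertips are at (262,290) and (384,290), and no obstacle is near the strip.

```bash
cat > strip.py <<'E'
from h import *
def strip(c,box,zp=.018):
    x0,y0,x1,y1=box; im=c['color'][y0:y1,x0:x1].astype(int)
    m=(((im[:,:,0]-im[:,:,2])<18)&(im.sum(2)>300)).astype(np.uint8)
    m=cv2.morphologyEx(m,cv2.MORPH_CLOSE,np.ones((3,3)))
    cs,_=cv2.findContours(m,0,1); k=max(cs,key=cv2.contourArea)[:,0,:]
    P=np.array([onz(c,u+x0,v+y0,zp,1)[:2] for u,v in k]); r=cv2.minAreaRect((P*1e3).astype(np.float32)); b=cv2.boxPoints(r)
    e=[b[1]-b[0],b[2]-b[1]]; e=max(e,key=np.linalg.norm); e=e*np.sign(-e[0]); print('ctr',np.round(r[0],1),'size',np.round(r[1],1),'yaw',np.arctan2(e[1],e[0]).round(4),'px box',k.min(0)+[x0,y0],k.max(0)+[x0,y0],im[im.shape[0]//2,::4].tolist()[5:9])
    return np.array(r[0])/1e3,float(np.arctan2(e[1],e[0]))
E
python3 - <<'E'
from strip import *
import pickle
c=pickle.load(open('w5.pkl','rb')); strip(c,(290,155,350,275))
for z in (.12,.17,.19): print(inst(onz(c,323,290,z,1)))
print('tcp',inst([.4436,-.3247]))
def pr(p): print(onz(c,*p,.018,1).round(4))
# where did press tip appear vs tcp
E
```

```text
ctr [ 442.8 -328.6] size [84.2 21. ] yaw -2.7841 px box [306 166] [333 259] [[182, 170, 166], [179, 167, 163], [179, 167, 164], [174, 163, 159]]
(np.float64(0.2236), np.float64(0.4255))
(np.float64(0.2453), np.float64(0.4256))
(np.float64(0.254), np.float64(0.4257))
tcp (np.float64(0.2497), np.float64(0.4248))
```

```bash
python3 -m crank '[[-0.012,-0.006,0.09,-0.04],[-0.012,-0.006,0.18,-0.04],[-0.012,-0.006,0.27,-0.04],[-0.012,-0.006,0.36,-0.04],[-0.012,-0.006,0.41,-0.04]]'|egrep 'pos|ft'; python3 -m crank '[[0,0,0.01,0],[0,0,0.02,0],[0,0,0.025,0],[0,0,0.03,0],[0,0,0.03,0]]'|egrep 'pos|ft'; python3 -m crank '[[0,0,0.005,0],[0,0,0.01,0],[0,0,0.01,0]]'|egrep 'pos|ft'
```

```text
position: [0.447, -0.3244, 0.0042]
ft_force: [-0.4, 0.4, -0.7]
position: [0.4488, -0.3275, -0.0029]
ft_force: [-0.6, -0.2, 0.3]
position: [0.448, -0.3272, -0.008]
ft_force: [-1.8, 0.2, -0.5]
```

```bash
python3 -m crank '[[0,0,0.007,0],[0,0,0.015,0],[0,0,0.023,0],[0,0,0.028,0],[0,0,0.028,0]]'|egrep 'pos|ft'; python3 -m crank '[[0,0,0,0],[0,0,0,0],[0,0,0,0]]' -1 60|egrep 'pos|ft|gr';  python3 -m crank '[[0,0,0,0],[0,0,0,0],[0,0,0,0]]' |egrep 'pos|ft|gr'
```

```text
position: [0.4474, -0.3271, -0.0199]
ft_force: [-0.4, -1.0, 0.1]
position: [0.4481, -0.3275, -0.0188]
ft_force: [0.4, -0.7, -1.0]
grip_width: 0.215
grasp_force: 59.1
position: [0.4481, -0.3275, -0.0189]
ft_force: [-1.6, -0.8, 4.0]
grip_width: 0.215
grasp_force: 59.7
```

```bash
python3 -m crank '[[0,0,-0.03,0],[0,0,-0.1,0],[0,0,-0.2,0],[0,0,-0.3,0],[0,0,-0.38,0]]'|egrep 'pos|ft|gr';  python3 -m crank '[[0,0,0,0],[0,0,0,0],[0,0,0,0]]' |egrep 'pos|ft|gr'
python3 - <<'E'
from h import *
c=cam('wrist'); import pickle; pickle.dump(c,open('w6.pkl','wb'))
a=cv2.resize(c['color'][200:320,260:390],None,fx=4,fy=4,interpolation=cv2.INTER_CUBIC); save('w6',a)
go(st(.072,0,.12),SY)
E
```

```text
position: [0.4479, -0.3276, 0.1364]
ft_force: [0.8, -0.9, -1.2]
grip_width: 0.219
grasp_force: 59.2
position: [0.4475, -0.327, 0.1326]
ft_force: [-0.6, -0.6, -1.1]
grip_width: 0.216
grasp_force: 59.2
t 15.75 pos [ 0.4471 -0.3268  0.1318] yaw -2.788 F [ 0.2  1.  -0.8] w 0.218 gf 59.2 | move [-0.4798, 1.0512, 0.0306, 0.0382]
```

View pics/w6.png

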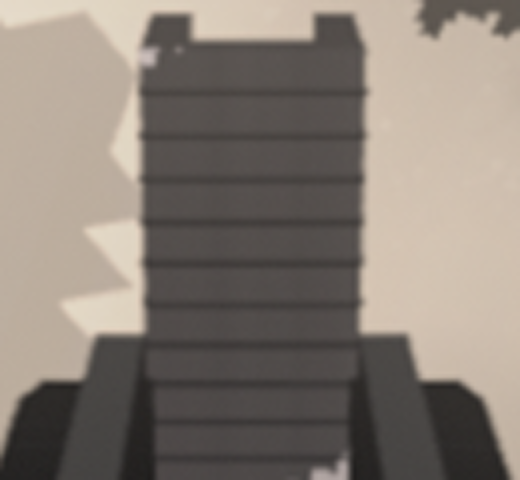

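The strip is held flat and centred. Its front end is at px row 211, column 323, with about 28 mm showing ahead of the fingers. Moving to hover over the stapler.

```bash
python3 -m crank '[[-0.03,0.07,0,0.02],[-0.068,0.15,0,0.038],[-0.106,0.234,0,0.038],[-0.144,0.318,0,0.038],[-0.182,0.402,0,0.038]]'|egrep pos; python3 -m crank '[[-0.038,0.084,0,0],[-0.076,0.168,0,0],[-0.114,0.252,0,0],[-0.152,0.336,0,0],[-0.19,0.42,0,0]]'|egrep pos;  python3 -m crank '[[-0.035,0.075,0,0],[-0.07,0.15,0,0],[-0.085,0.2,0,0],[-0.09,0.22,0,0],[-0.09,0.22,0,0]]'|egrep pos; python3 -m crank '[[0,0,0,0],[0,0,0,0]]'|egrep pos
python3 - <<'E'
from h import *
go(st(.067,0,.07),SY)
E
```

```text
position: [0.4593, -0.1495, 0.1314]
position: [0.4798, 0.0336, 0.1315]
position: [0.4868, 0.1286, 0.1314]
position: [0.4879, 0.1249, 0.1322]
t 17.17 pos [0.4879 0.1249 0.1322] yaw -2.83 F [ 0.   0.  -1.7] w 0.218 gf 59.3 | move [-0.0048, 0.0271, 0.1556, -0.0019]
```

```bash
python3 -m crank '[[-0.0048,0.027,0.05,0],[-0.0048,0.027,0.1,0],[-0.0048,0.027,0.14,0],[-0.0048,0.027,0.155,0],[-0.0048,0.027,0.155,0]]'|egrep pos; python3 -m crank '[[0,0,0,0],[0,0,0,0]]'|egrep pos
python3 - <<'E'
from h import *
c=cam('wrist'); import pickle; pickle.dump(c,open('w7.pkl','wb'))
go(st(.067,0,.07),SY)
im=c['color'].astype(int)
for v in range(130,250,12):
    r=im[v]; s=(r[:,0]-r[:,2]); g=r.sum(1)//3
    print(v,' '.join(f'{g[u]}/{s[u]}' for u in range(236,412,6)))
E
```

```text
position: [0.4857, 0.1359, 0.0695]
position: [0.4873, 0.1373, 0.0719]
t 17.8 pos [0.4873 0.1375 0.072 ] yaw -2.8285 F [-0.1  0.8  0.8] w 0.218 gf 59.3 | move [0.0038, -0.0035, 0.005, -0.0005]
130 165/28 164/28 163/28 164/28 163/28 163/28 163/28 162/28 160/28 160/27 160/28 134/23 81/13 81/13 80/13 154/27 131/23 163/27 82/13 81/12 81/12 81/13 81/12 81/13 81/12 80/13 80/12 80/12 79/12 79/12
142 164/28 164/28 163/28 163/27 163/27 163/28 163/28 163/28 161/27 160/28 160/28 124/22 80/12 80/12 79/12 79/12 79/12 79/13 80/13 79/11 80/13 81/12 82/12 80/13 80/12 80/11 80/12 80/11 79/12 78/12
154 164/28 164/28 163/27 163/27 163/28 163/27 163/27 162/27 161/27 161/27 162/28 95/15 80/12 79/13 78/11 78/13 79/12 142/23 136/23 80/12 80/12 81/11 81/12 80/13 81/12 80/12 80/12 80/12 79/12 79/11
166 164/28 163/28 164/28 163/27 162/27 163/28 163/28 162/28 161/27 162/27 162/27 84/12 79/11 80/12 79/11 79/12 79/11 80/12 79/11 80/12 80/12 80/12 79/11 80/12 80/12 80/13 79/11 80/12 80/12 80/12
178 164/28 164/28 164/27 104/4 107/3 108/3 109/3 108/3 109/2 109/2 109/2 84/3 71/3 69/2 69/1 70/2 69/1 68/2 68/2 67/1 67/
[... 229 characters left out ...]
65/28 164/27 182/31 152/3 187/13 189/15 155/2 155/2 155/2 153/1 82/6 85/6 88/6 88/6 89/5 86/6 86/6 87/5 80/5 77/5 69/1 70/1 70/2 70/3 72/5 71/3 84/10 144/24 171/28 172/29
214 209/30 210/29 210/30 148/3 160/3 159/3 157/3 157/2 157/0 229/1 82/6 80/6 79/6 77/5 79/5 78/6 76/5 76/5 76/6 78/5 69/1 70/1 70/2 70/2 71/2 72/3 144/23 167/29 170/28 171/29
226 211/31 208/31 210/31 144/3 161/3 160/3 156/2 155/2 155/1 211/13 87/6 80/7 79/5 77/5 79/6 77/5 76/6 76/5 76/6 79/6 70/1 70/2 71/1 72/2 95/2 146/3 153/26 168/29 167/29 171/28
238 213/28 211/29 209/30 140/5 162/3 159/1 156/2 157/2 155/2 204/15 91/7 78/6 79/5 77/5 78/5 78/5 77/5 76/6 77/5 79/6 70/1 69/2 71/2 72/3 135/2 146/2 172/30 175/30 173/31 171/29
```

```bash
cat > chk.py <<'E'
from h import *
def chk(c,tcpz,rows=range(210,246,4),strip=True):
    im=c['color'].astype(int); out=[]
    for v in rows:
        sat=im[v,:,0]-im[v,:,2]; g=im[v].sum(1)/3
        b=np.where(sat[230:420]<9)[0]+230
        t=np.where((sat[280:365]>=4)&(sat[280:365]<=8)&(g[280:365]<100))[0]+280
        L,Rr=[inst(onz(c,u,v,.008,1))[1] for u in (b[0]-.5,b[-1]+.5)]
        l,r=[inst(onz(c,u,v,tcpz+.0189+.018,1))[1] for u in (t[0]-.5,t[-1]+.5)]
        out.append([b[0],b[-1],t[0],t[-1],(L+Rr)/2*1e3,(L-Rr)*1e3,(l+r)/2*1e3,(l-r)*1e3])
    print(np.round(out,1)); print(np.median(out,0).round(2))
E
python3 - <<'E'
from chk import *
import pickle
c=pickle.load(open('w7.pkl','rb')); chk(c,.072)
print('strip front',inst(onz(c,323,200,.072+.0369,1)),inst(onz(c,323,200,.072+.045,1)),'plate front',inst(onz(c,290,173.5,.008,1)), 'tcp',inst([.4873,.1375]))
print(c['color'][168:206:2,292].sum(1)//3, c['color'][190:212,323].sum(1)//3, c['color'][190:212,310].sum(1)//3)
E
```

```text
[[ 2.53e+02  3.90e+02  2.93e+02  3.54e+02  5.00e-01  8.76e+01 -6.00e-01
   2.19e+01]
 [ 2.53e+02  3.90e+02  2.96e+02  3.53e+02  5.00e-01  8.79e+01 -9.00e-01
   2.04e+01]
 [ 2.53e+02  3.91e+02  2.96e+02  3.53e+02  2.00e-01  8.88e+01 -9.00e-01
   2.06e+01]
 [ 2.53e+02  3.90e+02  2.95e+02  3.53e+02  5.00e-01  8.83e+01 -7.00e-01
   2.10e+01]
 [ 2.54e+02  3.90e+02  2.96e+02  3.53e+02  3.00e-01  8.79e+01 -9.00e-01
   2.06e+01]
 [ 2.54e+02  3.89e+02  2.96e+02  3.54e+02  5.00e-01  8.75e+01 -1.00e+00
   2.11e+01]
 [ 2.54e+02  3.89e+02  2.95e+02  3.53e+02  6.00e-01  8.77e+01 -7.00e-01
   2.11e+01]
 [ 2.54e+02  3.89e+02  2.96e+02  3.53e+02  6.00e-01  8.81e+01 -9.00e-01
   2.08e+01]
 [ 2.54e+02  3.89e+02  2.96e+02  3.53e+02  5.00e-01  8.83e+01 -9.00e-01
   2.08e+01]]
[254.   390.   296.   353.     0.55  87.9   -0.9   20.8 ]
strip front (np.float64(0.1121), np.float64(-0.0004)) (np.float64(0.1135), np.float64(-0.0004)) plate front (np.float64(0.1115), np.float64(0.0199)) tcp (np.float64(0.0655), np.float64(-0.0014))
[162 166 190 125  80 110 140 154 155 155 156 156 156 154 154 153 137 108
  87] [70 70 70 70 71 74 78 80 80 79 79 82 88 91 91 85 81 83 86 84 77 72] [71 71 71 71 70 74 78 81 81 82 82 84 90 93 92 86 82 84 88 86 77 73]
```

```bash
python3 -m crank '[[0.006,-0.0028,0.03,0],[0.006,-0.0028,0.06,0],[0.006,-0.0028,0.09,0],[0.006,-0.0028,0.115,0],[0.006,-0.0028,0.125,0]]'|egrep pos; python3 -m crank '[[0,0,0,0],[0,0,0,0],[0,0,0,0]]'|egrep 'pos|ft'
python3 - <<'E'
from chk import *
c=cam('wrist'); import pickle; pickle.dump(c,open('w8.pkl','wb'))
go(st(.068,0,.0215),SY); o=readout.get_obs(); print(inst(o['position']))
chk(c,o['position'][2],range(214,246,4))
im=c['color']; print(im[150:240:2,323].sum(1)//3)
E
```

```text
position: [0.4843, 0.1357, 0.0201]
position: [0.4851, 0.136, 0.0215]
ft_force: [-0.5, 0.3, -0.2]
t 18.52 pos [0.4851 0.136  0.0215] yaw -2.8279 F [-0.2 -0.1 -0.7] w 0.217 gf 59.3 | move [-0.0001, -0.0017, 0.0001, 0.0001]
(np.float64(0.0681), np.float64(-0.0007))
[[2.35e+02 4.11e+02 2.94e+02 3.50e+02 1.00e-01 8.86e+01 6.00e-01 2.01e+01]
 [2.35e+02 4.10e+02 2.94e+02 3.50e+02 4.00e-01 8.83e+01 6.00e-01 2.02e+01]
 [2.36e+02 4.10e+02 2.86e+02 3.58e+02 1.00e-01 8.80e+01 6.00e-01 2.59e+01]
 [2.36e+02 4.10e+02 2.84e+02 3.59e+02 2.00e-01 8.83e+01 7.00e-01 2.71e+01]
 [2.36e+02 4.10e+02 2.83e+02 3.61e+02 2.00e-01 8.85e+01 6.00e-01 2.83e+01]
 [2.36e+02 4.09e+02 2.81e+02 3.63e+02 4.00e-01 8.82e+01 6.00e-01 2.98e+01]
 [2.37e+02 4.08e+02 2.81e+02 3.64e+02 4.00e-01 8.74e+01 4.00e-01 3.02e+01]
 [2.37e+02 4.08e+02 2.81e+02 3.64e+02 4.00e-01 8.78e+01 4.00e-01 3.04e+01]]
[2.360e+02 4.100e+02 2.835e+02 3.600e+02 2.700e-01 8.825e+01 5.500e-01
 2.770e+01]
[170 172 173 170 158 125 103  84  83  84  84  84  84  84  84  83  83  83
  83  82  81  70  71  72  73  74  73  73  72  71  73  80  81  81  81  80
  64  77  81  81  81  77  61  82  82]
```

```bash
python3 -m crank '[[-0.007,0,0,0],[-0.014,0,0,0],[-0.021,0,0,0],[-0.028,0,0,0],[-0.035,0,0,0]]'|egrep 'pos|ft'; python3 -m crank '[[-0.008,0,0,0],[-0.015,0,0,0],[-0.022,0,0,0],[-0.03,0,0,0],[-0.03,0,0,0]]'|egrep 'pos|ft|grip'; python3 -m crank '[[0,0,0,0],[0,0,0,0]]'|egrep 'pos|ft'
python3 -c "
from h import *
o=readout.get_obs(); print(inst(o['position'])); go(st(.0422,-.0005,.0116),SY)"
```

```text
position: [0.4979, 0.1402, 0.0207]
ft_force: [-2.3, -0.7, 1.3]
position: [0.5095, 0.1439, 0.0207]
ft_force: [-4.9, -1.2, 2.7]
grip_width: 0.221
position: [0.509, 0.1437, 0.0206]
ft_force: [-5.6, -1.3, 1.8]
(np.float64(0.043), np.float64(-0.0007))
t 19.52 pos [0.509  0.1437 0.0206] yaw -2.8279 F [-5.6 -1.3  1.8] w 0.216 gf 59.5 | move [-0.0019, -0.0004, 0.0226, 0.0001]
```

```bash
python3 -m crank '[[-0.005,0,0,0],[-0.005,0,0.005,0],[-0.005,0,0.01,0],[-0.005,0,0.015,0],[-0.005,0,0.02,0]]'|egrep 'pos|ft'; python3 -m crank '[[0,0,0.002,0],[0,0,0.003,0],[0,0,0.003,0]]'|egrep 'pos|ft|grip'
```

```text
position: [0.5108, 0.1444, 0.0125]
ft_force: [-5.2, -2.3, 1.9]
position: [0.5107, 0.1444, 0.0112]
ft_force: [-4.8, -1.2, 1.2]
grip_width: 0.217
```

```bash
python3 -m crank '[[0,0,0.002,0],[0,0,0.002,0],[0,0,0.002,0]]'|egrep 'pos|ft'; python3 -m crank '[[0,0,0.002,0],[0,0,0.002,0],[0,0,0.002,0]]'|egrep 'pos|ft|grip'
```

```text
position: [0.5107, 0.1444, 0.0111]
ft_force: [-7.3, -3.3, 8.9]
position: [0.5108, 0.1443, 0.011]
ft_force: [-12.5, -4.0, 18.6]
grip_width: 0.217
```

```bash
python3 -m crank '[[0,0,-0.003,0],[0,0,-0.003,0]]'|egrep 'pos|ft'; python3 -m crank '[[0,0,0,0],[0,0,0,0],[0,0,0,0],[0,0,0,0]]' 0|egrep 'pos|ft|grip'; python3 -m crank '[[0,0,-0.03,0],[0,0,-0.1,0],[0,0,-0.2,0],[0,0,-0.3,0],[0,0,-0.35,0]]'|egrep 'pos|ft|grip'; python3 -m crank '[[-0.06,0,0,0],[-0.13,0,0,0],[-0.19,0,0,0],[-0.2,0,0,0],[-0.2,0,0,0]]' -1 |egrep 'pos|ft|grip'; python3 -m crank '[[0,0,0,0],[0,0,0,0]]'|egrep 'pos|ft'
python3 - <<'E'
from h import *
c=cam('wrist'); import pickle; pickle.dump(c,open('w9.pkl','wb')); go(st(-.05,0,.04),SY)
im=c['color'].astype(int)
def row(z): return z
g=im.sum(2)//3
for y in (0,.008,-.008):
    # sample along stapler x at height .048 (strip top) & print profile
    pts=[]
    for x in np.arange(-.01,.112,.003):
        q=c['R']@np.array(st(x,y,.048))+c['t']; r=np.hypot(q[0],q[1]); th=np.arctan2(r,q[2]); u=c['cx']+c['fx']*th*q[0]/r; v=c['cy']+c['fy']*th*q[1]/r
        pts.append((int(x*1000),int(round(v)),int(g[int(round(v)),int(round(u))])))
    print(y,pts)
E
```

```text
position: [0.5105, 0.1443, 0.0111]
ft_force: [-7.6, -3.2, 6.3]
position: [0.5118, 0.1448, 0.0114]
ft_force: [-0.3, 0.5, -0.5]
grip_width: 0.504
position: [0.513, 0.1451, 0.1572]
ft_force: [0.4, 1.1, 1.0]
grip_width: 0.5
position: [0.5881, 0.1696, 0.1516]
ft_force: [0.5, 0.2, -0.9]
grip_width: -0.0
position: [0.5866, 0.1689, 0.1516]
ft_force: [-0.8, 0.1, -0.2]
t 22.23 pos [0.5867 0.1689 0.1517] yaw -2.8279 F [0.2 0.3 0.6] w 0.004 gf 0.0 | move [-0.0282, -0.0015, 0.2792, 0.0001]
0 [(-10, 192, 77), (-7, 188, 96), (-4, 184, 141), (0, 180, 96), (2, 175, 88), (4, 171, 88), (8, 167, 83), (11, 163, 157), (14, 159, 132), (17, 155, 152), (19, 151, 78), (23, 147, 73), (26, 142, 73), (28, 138, 73), (32, 134, 79), (34, 130, 76), (38, 126, 70), (41, 122, 78), (44, 118, 79), (47, 113, 157), (49, 109, 138), (53, 105, 153), (56, 101, 160), (59, 97, 151), (62, 93, 135), (65, 89, 155), (68, 85, 159), (71, 81, 150), (74, 77, 140), (77, 73, 159), (80, 69, 160), (83, 65, 150), (86, 61, 140), (89, 57, 158), (92, 53, 184), (95, 49, 77), (98, 45, 113), (101, 41, 152), (104, 37, 150), (107, 33, 150), (110, 29
[... 573 characters left out ...]
5, 113), (101, 41, 151), (104, 37, 149), (107, 33, 148), (110, 30, 148)]
-0.008 [(-10, 192, 89), (-7, 188, 90), (-4, 184, 90), (0, 180, 85), (2, 175, 85), (4, 171, 86), (8, 167, 80), (11, 163, 122), (14, 159, 70), (17, 155, 75), (19, 151, 77), (23, 147, 72), (26, 142, 72), (28, 138, 72), (32, 134, 78), (34, 130, 76), (38, 126, 70), (41, 122, 78), (44, 118, 79), (47, 113, 158), (49, 109, 139), (53, 105, 154), (56, 101, 161), (59, 97, 153), (62, 93, 135), (65, 89, 155), (68, 85, 160), (71, 81, 151), (74, 77, 134), (77, 73, 159), (80, 69, 160), (83, 65, 150), (86, 61, 139), (89, 57, 157), (92, 53, 182), (95, 49, 70), (98, 45, 113), (101, 41, 155), (104, 37, 153), (107, 33, 153), (110, 30, 152)]
```

The strip's top face spans stapler x 10 to 91 mm at height 48 mm, so it is seated. Now for the cover.

```bash
python3 -m crank '[[-0.04,-0.0015,0.07,0],[-0.04,-0.0015,0.15,0],[-0.04,-0.0015,0.22,0],[-0.04,-0.0015,0.26,0],[-0.04,-0.0015,0.278,0]]'|egrep 'pos|ft'; python3 -m crank '[[0,0,0.004,0],[0,0,0.008,0],[0,0,0.01,0]]'|egrep 'pos|ft'; python3 -m crank '[[0,0,0.003,0],[0,0,0.003,0],[0,0,0.003,0]]'|egrep 'pos|ft'
```

```text
position: [0.6006, 0.1728, 0.0374]
ft_force: [0.1, 0.3, 0.1]
position: [0.6035, 0.1738, 0.0376]
ft_force: [-0.4, -0.5, -0.1]
position: [0.6031, 0.1737, 0.0355]
ft_force: [0.5, -1.4, -0.1]
```

```bash
python3 -m crank '[[0,0,0.003,0],[0,0,0.003,0],[0,0,0.003,0]]'|egrep 'pos|ft'; python3 -m crank '[[0,0,0.003,0],[0,0,0.003,0],[0,0,0.003,0]]'|egrep 'pos|ft'
```

```text
position: [0.603, 0.1737, 0.0341]
ft_force: [-0.0, -0.2, 3.1]
position: [0.6031, 0.1737, 0.0339]
ft_force: [-6.4, -2.2, 13.8]
```

```bash
python3 -m crank '[[0.012,0,0,0],[0.026,0,0,0],[0.041,0,0,0],[0.056,0,0,0],[0.071,0,0,0]]' | egrep 'pos|ft'; python3 -m crank '[[0.015,0,0,0],[0.03,0,0,0],[0.045,0,0,0],[0.06,0,0,0],[0.075,0,0,0]]' | egrep 'pos|ft'; python3 -m crank '[[0.015,0,0,0],[0.03,0,0,0],[0.045,0,0,0],[0.06,0,0,0],[0.075,0,0,0]]' | egrep 'pos|ft'
```

```text
position: [0.5773, 0.1654, 0.034]
ft_force: [2.4, 0.3, 8.7]
position: [0.5488, 0.1561, 0.034]
ft_force: [2.8, 0.9, 8.8]
position: [0.5202, 0.1469, 0.034]
ft_force: [1.9, -0.2, 7.5]
```

```bash
python3 -m crank '[[0.012,0,0.0005,0],[0.024,0,0.0005,0],[0.036,0,0.0005,0],[0.046,0,0.0005,0],[0.046,0,0.0005,0]]' | egrep 'pos|ft'; python3 -m crank '[[0.006,0,0.001,0],[0.012,0,0.001,0],[0.012,0,0.001,0]]' | egrep 'pos|ft'
```

```text
position: [0.5029, 0.1413, 0.0339]
ft_force: [1.5, 1.1, 9.3]
position: [0.4994, 0.1402, 0.0339]
ft_force: [4.2, 1.7, 10.8]
```

```bash
python3 -m crank '[[0.006,0,0.001,0],[0.012,0,0.001,0],[0.012,0,0.001,0]]' | egrep 'pos|ft'; python3 -m crank '[[0,0,-0.02,0],[-0.06,0,-0.1,0],[-0.12,0,-0.2,0],[-0.19,0,-0.3,0],[-0.24,0,-0.35,0]]'|egrep 'pos|ft'; python3 -m crank '[[0,0,0,0],[0,0,0,0]]'|egrep 'pos'
python3 - <<'E'
from h import *
c=cam('wrist'); g=c['color'].astype(int).sum(2)//3
for y in (0.004,.012,-.012):
    pts=[]
    for x in np.arange(.02,.112,.002):
        q=c['R']@np.array(st(x,y,.056))+c['t']; r=np.hypot(q[0],q[1]); th=np.arctan2(r,q[2]); u=c['cx']+c['fx']*th*q[0]/r; v=c['cy']+c['fy']*th*q[1]/r
        pts.append((round(x*1000),int(g[int(round(v)),int(round(u))])))
    print(y,pts)
t=cam('top'); T=t['color'].astype(int).sum(2)//3
print([(round(x*1000),int(T[tuple(int(round(k)) for k in proj(t,st(x,0,.056)))[::-1]])) for x in np.arange(.0,.112,.004)])
E
```

```text
position: [0.4955, 0.1389, 0.0339]
ft_force: [6.4, 2.8, 11.7]
position: [0.5836, 0.1672, 0.1741]
ft_force: [0.9, 0.5, -0.0]
position: [0.5845, 0.1678, 0.1729]
0.004 [(20, 161), (22, 160), (24, 161), (26, 159), (28, 158), (30, 158), (32, 158), (34, 157), (36, 102), (38, 157), (40, 110), (42, 155), (44, 104), (46, 152), (48, 103), (50, 154), (52, 107), (54, 151), (56, 109), (58, 153), (60, 102), (62, 152), (64, 154), (66, 154), (68, 153), (70, 153), (72, 153), (74, 153), (76, 152), (78, 152), (80, 152), (82, 152), (84, 151), (86, 151), (88, 94), (90, 107), (92, 116), (94, 66), (96, 122), (98, 100), (100, 149), (102, 147), (104, 146), (106, 145), (108, 145), (110, 145)]
0.012 [(20, 167), (22, 167), (24, 166), (26, 166), (28, 165), (30, 164), (32, 165), (34, 162), (36, 105), (38, 163), (40, 111), (42, 161), (44, 108), (46, 158), (48, 105), (50, 159), (52, 107), (54, 157), (56, 110), (58, 159), (60, 104), (62, 159), (64, 159), (66, 159), (68, 158), (70, 158), (72, 158), (74, 157), (76, 157), (78, 156), (80, 156), (82, 156), (84, 156), (86, 156), (88, 101), (90, 124), (92, 123), (94, 128),
[... 198 characters left out ...]
78), (40, 68), (42, 78), (44, 67), (46, 77), (48, 65), (50, 76), (52, 97), (54, 154), (56, 128), (58, 157), (60, 121), (62, 157), (64, 157), (66, 157), (68, 157), (70, 157), (72, 157), (74, 156), (76, 156), (78, 156), (80, 155), (82, 155), (84, 155), (86, 155), (88, 91), (90, 135), (92, 112), (94, 73), (96, 129), (98, 114), (100, 154), (102, 153), (104, 153), (106, 153), (108, 152), (110, 152)]
[(0, 145), (4, 143), (8, 148), (12, 145), (16, 142), (20, 142), (24, 144), (28, 126), (32, 119), (36, 105), (40, 107), (44, 90), (48, 122), (52, 114), (56, 107), (60, 142), (64, 146), (68, 142), (72, 141), (76, 141), (80, 142), (84, 148), (88, 71), (92, 83), (96, 138), (100, 65), (104, 53), (108, 50)]
```

The cover's front edge reads 87–88 mm and its ribs are centred at 48 mm, so it is shut. Handing in.

```bash
python3 -c "
from workcell import manip
print(manip.hand_in())"
```

```text
the job is handed in; nothing more can be done
None
```

I loaded the full strip into the channel against the nose lip and slid the cover shut over it; the last camera measurements agreed with both, and I handed the job in at about 28 s of robot time (the hand-in gave no verdict).

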